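# Sort returned slide boxes by weight

### The job

Three latched slide boxes that look alike stand tilted in the sloping rack; some are packed with glass slides, the others are empty. Lift each one, tell by its weight, and stand each full box upright, spine up, in the low tray with the flat rim and each empty box likewise in the tray with the two carrying hoops. Set them down without dropping them, let go, and leave the oil bottle, staining jar and cover-slip jar where they are.

Things in the scene. Friction and masses are not known exactly. Their poses are not given: they have to be found in the camera images.
- box1_mid (a point): closed opaque blue slide box, 140 long x 34 thick x 86 mm high, spine with latch and blank label on top. In the rack slot nearest the robot at the start. This point is its centre, half-way up; x along its length, y across its thickness, z from lower long edge to spine. Nothing but weight tells them apart: weighs about 0.5 kg packed with slides, 0.14 kg empty
- box2_mid (a point): closed opaque blue slide box, 140 long x 34 thick x 86 mm high, spine with latch and blank label on top. In the middle rack slot at the start. This point is its centre, half-way up; x along its length, y across its thickness, z from lower long edge to spine. Nothing but weight tells them apart: weighs about 0.5 kg packed with slides, 0.14 kg empty
- box3_mid (a point): closed opaque blue slide box, 140 long x 34 thick x 86 mm high, spine with latch and blank label on top. In the rack slot farthest from the robot at the start. This point is its centre, half-way up; x along its length, y across its thickness, z from lower long edge to spine. Nothing but weight tells them apart: weighs about 0.5 kg packed with slides, 0.14 kg empty
- rack: fixed steel rack, 206 mm wide (y), floor sloping up 30 degrees along its own +x, which points about to world +y; origin on the bench under the middle box. Three slots 76 mm apart hold the boxes on their long edge, spines leaning 30 degrees towards its -x. Square to the slope: 30 mm lip at the low end, 20 mm guides 2 mm beside each box; 42 mm of air between boxes, tops at 165 mm. They lift straight up
- flat_tray: fixed steel tray for FULL boxes, 200 (x) x 196 (y) mm, 24 mm high, 10 mm turned-out flat rim, no handles; floor and walls 4 mm thick. Origin on the bench under its centre. Two boxes stand in it side by side, length along its x (centres at y +48 and -48 mm leave room for fingers); no tray ever has to take more than two
- hoop_tray: fixed steel tray for EMPTY boxes, 200 (x) x 196 (y) mm, 36 mm high, with a round-bar carrying hoop 90 mm wide, 66 mm high, at each of its two x ends (x = +-103 mm); floor and walls 4 mm thick. Origin on the bench under its centre. It takes two boxes side by side, like the other tray
- oil_bottle: bystander: amber glass bottle with black cap, 60 mm wide, 115 mm high, on the bench beyond the rack and trays; origin under its centre
- stain_jar: bystander: square glass staining jar with white lid, 64 mm wide, 104 mm high; origin under its centre
- slip_jar: bystander: round white cover-slip jar with steel lid, 72 mm wide, 75 mm high; origin under its centre

How it is judged:
At the end, for the whole second after the job is handed in: Boxes pressing on their tray with over 3 N (full) stand in the flat-rimmed tray, lighter ones in the hooped tray; each on the floor, upright spine up within 0.12 rad, centre 40 to 54 mm above the bench and within 60 mm (x), 85 mm (y) of the tray centre, at rest, released (((x of box1_mid in the frame of flat_tray between -0.06 and 0.06 m and y of box1_mid in the frame of flat_tray between -0.085 and 0.085 m and contact force between box1 and flat_tray above 3 N) or (x of box1_mid in the frame of hoop_tray between -0.06 and 0.06 m and y of box1_mid in the frame of hoop_tray between -0.085 and 0.085 m and contact force between box1 and hoop_tray between 0.4 and 3 N)) and height (world z) of box1_mid between 0.04 and 0.054 m and angle between each of box1_mid, box2_mid, box3_mid's own z axis and vertical below 0.12 rad and linear speed of each of box1, box2, box3 below 0.02 m/s and ((x of box2_mid in the frame of flat_tray between -0.06 and 0.06 m and y of box2_mid in the frame of flat_tray between -0.085 and 0.085 m and contact force between box2 and flat_tray above 3 N) or (x of box2_mid in the frame of hoop_tray between -0.06 and 0.06 m and y of box2_mid in the frame of hoop_tray between -0.085 and 0.085 m and contact force between box2 and hoop_tray between 0.4 and 3 N)) and height (world z) of box2_mid between 0.04 and 0.054 m and ((x of box3_mid in the frame of flat_tray between -0.06 and 0.06 m and y of box3_mid in the frame of flat_tray between -0.085 and 0.085 m and contact force between box3 and flat_tray above 3 N) or (x of box3_mid in the frame of hoop_tray between -0.06 and 0.06 m and y of box3_mid in the frame of hoop_tray between -0.085 and 0.085 m and contact force between box3 and hoop_tray between 0.4 and 3 N)) and height (world z) of box3_mid between 0.04 and 0.054 m); the robot touches nothing.
It fails at once if a slide box is dropped or thrown (moves faster than 0.5 m/s without the fingers touching it) ((linear speed of box1 above 0.5 m/s and contact force between box1 and the fingers below 0.05 N) or (linear speed of box2 above 0.5 m/s and contact force between box2 and the fingers below 0.05 N) or (linear speed of box3 above 0.5 m/s and contact force between box3 and the fingers below 0.05 N)).
It fails at once if the oil bottle, staining jar or cover-slip jar is moved by more than 30 mm or tipped (distance of any of oil_bottle, stain_jar, slip_jar from where it was at the start of the episode above 0.03 m or angle between any of oil_bottle, stain_jar, slip_jar's own z axis and vertical above 0.3 rad).
It also fails if it takes over 72 s, if anything falls off the work surface, if the arm or the gripper's body presses on something with over 40 N, if the wrist force passes 120 N, or if a joint passes its speed limit or range.

### The arm

A 7-joint arm with a two-finger parallel gripper is mounted at the origin on the work surface. World frame = base frame: x ahead of the robot, y to its left, z up, the work surface at z = 0. Lengths are in m, angles in rad, forces in N, time in s.
With the tool pointing down it reaches from about 0.35 to 0.9 m from the base axis. Payload 8.1 kg.
Tool frame: the origin (TCP) lies where the fingers leave the gripper's body, on its centre line; the fingertips stand 66 mm ahead of it and the grasp point (between the pads) lies 47 mm ahead of it (arm.tip_reach is the distance from the TCP to the fingertips, in m); z points along the fingers, y is the direction in which the jaws open and shut (so a half turn about z gives the same grasp; the last joint's range is limited). The gripper opens to 92 mm and grips with 3 to 60 N. Pads are 19 mm wide; open, the fingers measure 130 mm over their backs; the gripper's body (75 mm by 190 mm) begins 47 mm behind the grasp point.
Start: joints at [1.103, 0.434, 0.025, 1.573, -0.012, 1.134, -0.075], TCP at [0.223, -0.584, 0.292] pointing down, gripper open.
Joint ranges: [-2.62, 2.62], [-0.44, 2.09], [-1.27, 1.32], [0.08, 2.57], [-1.32, 4.46], [0.12, 2], [-2.74, 2.74]. Speed limits (rad/s): [2.22, 2.22, 3.01, 3.01, 3.14, 3.14, 3.14].

### API

Orientations are given as a rotation vector (axis times angle).
In Python, from cell import arm gives the robot as it stands.
- The arm moves only by the tool carry_out, never from a script. Its argument "plan" is a list of rows, each a list of 5 numbers: the shift along the world's x, y, z in cm, then the turn about the world's z in rad, then the finger opening in cm, from 0 to 9.18. In form: [[tx, ty, tz, spin, fingers], ...]. A call has 1 to 20 rows; each row is the pose to reach, as a shift and turn from the pose measured when the call began; what a row does not reach only later rows make up. A row lasts 1/10 s, in which the tool goes at most 50 mm and 8.59 degrees, less where a joint would pass 70% of its speed; a pose out of reach is approached as far as the arm can. A call with a gripper value outside its range is refused whole. The fingers move at their own pace and stop on an object; "squeeze" is the grip in N (left out, the last holds). Time passes only in rows, so rows that repeat a pose let the fingers close. It gives the time, the measured TCP pose, the force and the opening at its end, in the units of the state.
- arm.observe(): the state, without advancing time (a new reading comes with each control period).
- arm.get_image(name): name is "side" or "top" or "wrist"; returns (picture, depth): 400x640x3 uint8, red, green, blue; 400x640 float32, m along the optical axis (not along the pixel's ray), 0 where there is no reading.
- arm.get_calibration(name): a dict with "intrinsics" (3x3 intrinsics, pixels), "rvec" (rotation vector, rad) and "tvec" (3), from world to camera coordinates, as OpenCV has them; the wrist camera has in their place "tool_from_camera" (4x4, takes a point from camera to tool coordinates, whose origin is the TCP and whose axes are the flange's). Camera axes: x right, y down, z forward; pixel columns grow to the right and rows downward; lengths in m; the calibration is good to about 2 mm. A picture is of the moment at which its call begins: read the wrist's pose just before it. get_calibration takes no time and is no camera call.
- arm.sign_off(): hands the job in, once; it reports no verdict.
The state is a dict: "clock": time; "joints": joint angles; "dq": joint speeds; "joint_efforts": joint torques, N m; "position": TCP position; "ee_rot": TCP orientation; "force": force on the tool from outside, world axes, zero at the start; "ft_torque": the same for the moment, N m; "width": opening from 0.0 (shut) to 1.0 (fully open).
Only numpy, scipy, OpenCV 4.12 (cv2) and the standard library are available. Lean on these libraries where they do the work, as an engineer would, in place of code of your own. Each camera call takes 0.05 s, during which the arm holds its last target. There are 200 camera calls.

## Working session

There is one attempt and no reset: what is moved stays moved. The work goes in short steps, Python scripts to look and compute and a tool call to move; the robot and the scene stay as the last step left them, time stands still between calls to the robot, and variables do not carry over. Pictures are saved under pics/ and viewed, about 8 in all and at most 12, crops included, and the job is handed in when it is done.

Besides the shell and the picture viewer there is one more tool, called as name(argument=value, ...) on one line, values as JSON. carry_out: Moves the arm, as the interface text tells. Its arguments: {"type":"object","properties":{"plan":{"type":"array"},"squeeze":{"type":"number"}},"required":["plan"]}

```bash
mkdir -p pics; ls; cat > h.py <<'E'
import numpy as np, cv2
from cell import arm
def save(name,fn):
    im,d=arm.get_image(name); cv2.imwrite(f'pics/{fn}.png',im[:,:,::-1]); np.savez(f'pics/{fn}.npz',im=im,d=d); return im,d
def cloud(name,d,pose=None):
    c=arm.get_calibration(name); K=np.array(c['intrinsics'])
    v,u=np.mgrid[:d.shape[0],:d.shape[1]]
    P=np.stack([(u-K[0,2])/K[0,0]*d,(v-K[1,2])/K[1,1]*d,d],-1)
    if name=='wrist':
        T=np.array(c['tool_from_camera']); P=P@T[:3,:3].T+T[:3,3]
        R=cv2.Rodrigues(np.array(pose['ee_rot']))[0]; return P@R.T+np.array(pose['position'])
    R=cv2.Rodrigues(np.array(c['rvec'],float))[0]; return (P-np.array(c['tvec']).ravel())@R
E
python3 - <<'E'
from h import *
s=arm.observe(); print(s)
for n in('top','side'):
    im,d=save(n,n+'0'); print(n,arm.get_calibration(n),(d>0).mean())
E
```

```text
pics
{'clock': 0.0, 'joints': array([ 1.10335767,  0.43521495,  0.02495861,  1.57411009, -0.0116197 ,
        1.13398768, -0.07508252]), 'dq': array([ 7.80278293e-04,  1.26583420e-03,  7.80508160e-05, -1.19807795e-04,
       -1.19477403e-03,  3.52036945e-04,  7.43318877e-05]), 'joint_efforts': array([ 1.96564863e-03, -6.67851591e+01,  9.85987298e-01, -3.14454424e+01,
       -6.05346495e-02,  4.29122290e-02,  1.21552316e-04]), 'position': array([ 0.22281866, -0.58348915,  0.29144468]), 'ee_rot': array([-3.08798227e+00, -5.69564039e-01,  6.31054787e-04]), 'force': array([-0.0751393 , -0.4115566 , -0.84963014]), 'ft_torque': array([ 0.04347464, -0.01085023,  0.01207287]), 'width': 1.004562201867358}
top {'intrinsics': array([[426.08593935,   0.        , 320.50764104],
       [  0.        , 426.08593935, 205.82423981],
       [  0.        ,   0.        ,   1.        ]]), 'rvec': array([ 2.20022813, -2.18834315,  0.07181619]), 'tvec': array([-0.02150792,  0.61382379,  1.05424115])} 0.99584765625
side {'intrinsics': array([[379.37301099,   0.        , 321.87282217],
       [  0.        , 379.37301099, 198.44985327],
       [  0.        ,   0.        ,   1.        ]]), 'rvec': array([ 0.89445614, -2.46244705,  1.09720204]), 'tvec': array([0.45739763, 0.33957904, 0.58154393])} 0.9960234375
```

View pics/top0.png

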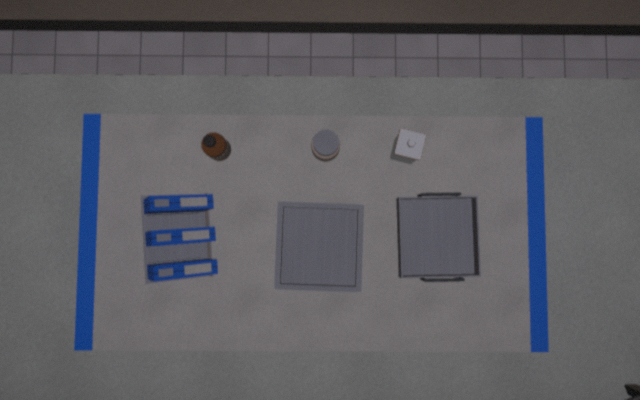

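View pics/side0.png

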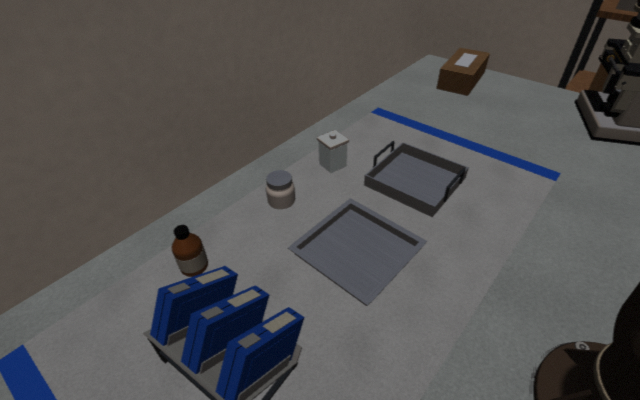

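The top view shows three blue boxes at left (columns 145–217, rows 203, 236 and 269). The flat tray is at about (320,247), the hoop tray at (438,237) with its hoops at top and bottom, and the bystanders are along row 145. The boxes' length runs along world y and they stack along world x.

```bash
python3 - <<'E'
from h import *
z=np.load('pics/top0.npz'); im,d=z['im'],z['d']; P=cloud('top',d)
hsv=cv2.cvtColor(im,cv2.COLOR_RGB2HSV)
sub=P[100:350,110:530]
print('bench z',np.median(P[300:340,200:450,2]), 'bench pt',P[320,320])
m=((hsv[...,0]>100)&(hsv[...,0]<130)&(hsv[...,1]>140)).astype(np.uint8); m[:,:120]=0;m[:,260:]=0
m=cv2.morphologyEx(m,cv2.MORPH_CLOSE,np.ones((7,25)))
n,l,st,_=cv2.connectedComponentsWithStats(m)
for i in range(1,n):
    if st[i,4]<200: continue
    q=P[l==i]; 
    # spine plane: keep points matching slope 30deg in y
    for k in range(1):
        h=q[:,2]; r=h-np.tan(np.pi/6)*q[:,1]; b=np.percentile(r,75); s=q[abs(r-b)<.008]
    c=cv2.minAreaRect((s[:,:2]*1000).astype(np.float32))
    print(st[i],'ctr',np.round(c[0],1),np.round(c[1],1),c[2],'zmed',np.median(s[:,2]).round(4),'z range',np.percentile(q[:,2],[1,50,99]).round(3),'slope',np.polyfit(s[:,1],s[:,2],1)[0].round(3), 'yaw',np.degrees(np.arctan(np.polyfit(s[:,1],s[:,0],1)[0])).round(1))
# trays: raised regions
for nm,(a,b,lo,hi) in dict(flat=(260,380,.014,.034),hoop=(385,500,.024,.045)).items():
    mm=np.zeros(d.shape,bool); mm[170:310,a:b]=True
    mm&=(P[...,2]>lo)&(P[...,2]<hi); s=P[mm]; c=cv2.minAreaRect((s[:,:2]*1000).astype(np.float32)); print(nm,c,mm.sum(),np.median(s[:,2]))
for u,v in((214,145),(325,145),(410,145)): print(P[v,u].round(3))
E
```

```text
bench z 0.0010976665454025883 bench pt [ 0.32719065 -0.01850834  0.00196023]
[144 195  69  18 786] ctr [613.9 296.3] [ 32.  123.1] 5.069016456604004 zmed 0.1421 z range [0.085 0.139 0.165] slope 0.586 yaw -4.2
[146 227  69  19 756] ctr [538.8 289. ] [ 32.5 121.7] 5.009994029998779 zmed 0.1409 z range [0.094 0.14  0.166] slope 0.587 yaw -5.2
[148 260  69  21 830] ctr [463.8 283.4] [ 33.9 122.6] 4.936336040496826 zmed 0.1394 z range [0.095 0.139 1.089] slope 0.582 yaw -5.4
flat ((513.6064453125, -14.502143859863281), (216.40623474121094, 218.69271850585938), 88.28450012207031) 1873 0.024131798819551395
hoop ((540.6494750976562, -311.59466552734375), (209.69760131835938, 197.57266235351562), 1.4977898597717285) 813 0.03493105983255681
[0.751 0.233 0.099]
[ 0.756 -0.028  0.078]
[ 0.753 -0.227  0.102]
```

carry_out(plan=[[12,12,0,0.15,5.6],[23,25,0,0.3,5.6],[23,25,0,0.45,5.6],[23,25,0,0.6,5.6],[23,25,0,0.75,5.6],[23,30,0,0.9,5.6],[23,35,0,1.05,5.6],[23,40,0,1.2,5.6],[23,45,0,1.293,5.6],[23,50,0,1.293,5.6],[23,55,0,1.293,5.6],[23,60,0,1.293,5.6],[23,65,0,1.293,5.6],[23.9,70,0,1.293,5.6],[23.9,75,0,1.293,5.6],[23.9,80,0,1.293,5.6],[23.9,85,0,1.293,5.6],[23.9,88.9,0,1.293,5.6],[23.9,88.9,0,1.293,5.6],[23.9,88.9,0,1.293,5.6]], squeeze=20)

```text
clock: 2.1
position: [0.46, 0.3111, 0.2915]
ee_rot: [-2.113, -2.319, -0.001]
force: [-0.2, -0.2, -0.1]
width: 0.611
```

```bash
python3 - <<'E'
from h import *
s=arm.observe(); print(s['position'],s['force']); im,d=save('wrist','w1'); P=cloud('wrist',d,s)
hsv=cv2.cvtColor(im,cv2.COLOR_RGB2HSV)
m=((hsv[...,0]>100)&(hsv[...,0]<130)&(hsv[...,1]>140)&(d>0)).astype(np.uint8)
q=P[m>0]; print(len(q),np.percentile(q,[1,50,99],axis=0).round(3))
# box near gripper: points within top plane z = ztop(y)
for x0 in(.462,.537,.612):
  for y in(.25,.27,.29,.31,.33,.35):
    t=x0-(y-.305)*.09
    s_=q[(abs(q[:,1]-y)<.004)&(abs(q[:,0]-t)<.03)&(q[:,2]>.08)]
    if len(s_)>10:
        zt=np.percentile(s_[:,2],90); s2=s_[s_[:,2]>zt-.008]; print(x0,y,'x',np.percentile(s2[:,0],[2,98]).round(4),'z',zt.round(4),len(s2))
E
```

```text
[0.46000726 0.31111668 0.29146169] [-0.1973185  -0.237392   -0.12415857]
17644 [[0.442 0.273 0.063]
 [0.54  0.346 0.135]
 [0.624 0.391 0.163]]
0.462 0.27 x [0.4482 0.4796] z 0.1239 64
0.462 0.29 x [0.4466 0.4779] z 0.1358 272
0.462 0.31 x [0.444  0.4765] z 0.1474 150
0.462 0.33 x [0.4425 0.4748] z 0.1593 252
0.462 0.35 x [0.4418 0.4875] z 0.152 355
0.537 0.29 x [0.5214 0.5484] z 0.1322 64
0.537 0.31 x [0.5196 0.5535] z 0.1427 255
0.537 0.33 x [0.5178 0.552 ] z 0.1549 209
0.537 0.35 x [0.5065 0.5497] z 0.1625 465
0.612 0.29 x [0.5965 0.5978] z 0.0997 22
0.612 0.31 x [0.5957 0.6281] z 0.1393 332
0.612 0.33 x [0.5938 0.627 ] z 0.1503 208
0.612 0.35 x [0.5922 0.6247] z 0.1621 512
```

View pics/w1.png

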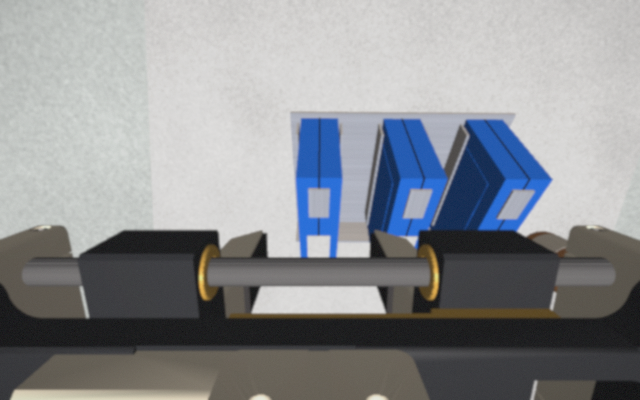

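The wrist view shows box 1 between the fingers (columns 300–340, spine label at (318,203)), agreeing with the top view to about 2 mm. I'm going down to grip it.

carry_out(plan=[[0.1,-0.6,-3,0,5.6],[0.1,-0.6,-6,0,5.6],[0.1,-0.6,-9,0,5.6],[0.1,-0.6,-10.5,0,5.6],[0.1,-0.6,-11.6,0,5.6],[0.1,-0.6,-11.6,0,5.6],[0.1,-0.6,-11.6,0,3],[0.1,-0.6,-11.6,0,3],[0.1,-0.6,-11.6,0,3],[0.1,-0.6,-11.6,0,3],[0.1,-0.6,-11.6,0,3],[0.1,-0.6,-11.6,0,3]], squeeze=25)

```text
clock: 3.35
position: [0.4614, 0.3054, 0.1761]
ee_rot: [-2.113, -2.32, -0.002]
force: [-0.8, -1.6, 5.8]
width: 0.372
```

carry_out(plan=[[0,0,1,0,3],[0,0,2,0,3],[0,0,4,0,3],[0,0,6,0,3],[0,0,8,0,3],[0,0,10,0,3],[0,0,10,0,3],[0,0,10,0,3],[0,0,10,0,3],[0,0,10,0,3]])

```text
clock: 4.35
position: [0.461, 0.3049, 0.2751]
ee_rot: [-2.113, -2.32, 0.0]
force: [-0.3, -0.3, -1.4]
width: 0.371
```

```bash
python3 - <<'E'
from h import *
s=arm.observe(); print(s['position'],s['force'],s['width'],s['clock']); im,d=save('side','s1')
E
```

```text
[0.46104603 0.30494828 0.27513939] [-0.29667951 -0.27692553 -1.3914052 ] 0.3712353508212177 4.35
```

View pics/s1.png

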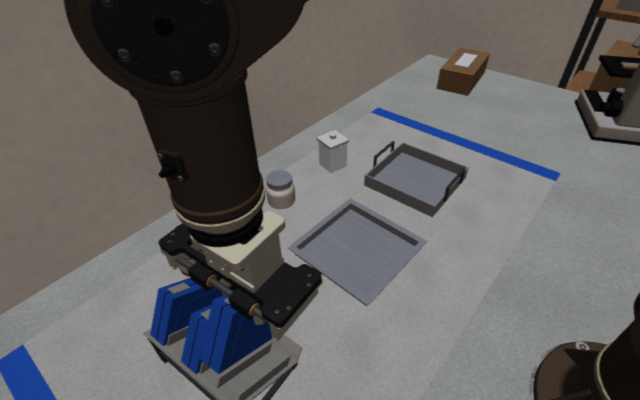

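Box 1 has lifted clear. The force change is about −1.3 N, so it weighs about 0.13 kg and is empty: hoop tray. I'll carry it along −y first, then across.

carry_out(plan=[[0,-1,1,0,3],[0,-3,2,0,3],[0,-6,2,0,3],[0,-10,2,0,3],[0,-14,2,0,3],[0,-18,2,0,3],[0,-22,2,-0.02,3],[1,-26,2,-0.04,3],[3,-30,2,-0.066,3],[5,-34,2,-0.066,3],[7,-38,2,-0.066,3],[9,-42,2,-0.066,3],[11,-46,2,-0.066,3],[12.6,-50,2,-0.066,3],[12.6,-54,2,-0.066,3],[12.6,-58,2,-0.066,3],[12.6,-62,2,-0.066,3],[12.6,-64.8,1,-0.066,3],[12.6,-64.8,-1,-0.066,3],[12.6,-64.8,-1,-0.066,3]])

```text
clock: 6.4
position: [0.5848, -0.3442, 0.2625]
ee_rot: [-2.187, -2.243, 0.003]
force: [0.1, -0.0, -1.7]
width: 0.365
```

```bash
python3 - <<'E'
from h import *
s=arm.observe(); print(s['position'],s['force'],s['width'],s['clock'],s['ee_rot']); im,d=save('side','s2')
P=cloud('side',d);hsv=cv2.cvtColor(im,cv2.COLOR_RGB2HSV)
m=((hsv[...,0]>100)&(hsv[...,0]<130)&(hsv[...,1]>140)&(d>0)&(P[...,1]<-.2)&(P[...,2]>.05)); q=P[m]; print(np.percentile(q,[1,50,99],axis=0).round(3), q[q[:,2].argmin()],q[q[:,1].argmax()])
E
```

```text
[ 0.58482393 -0.34420218  0.26254675] [ 0.0666224  -0.01317282 -1.68848306] 0.3652943309285115 6.4 [-2.18722329 -2.24285328  0.00258226]
[[ 0.232 -0.873  0.092]
 [ 0.567 -0.305  0.193]
 [ 0.598 -0.267  0.304]] [ 0.25542265 -0.96759141  0.05065964] [ 0.58408399 -0.26372207  0.18107389]
```

View pics/s2.png

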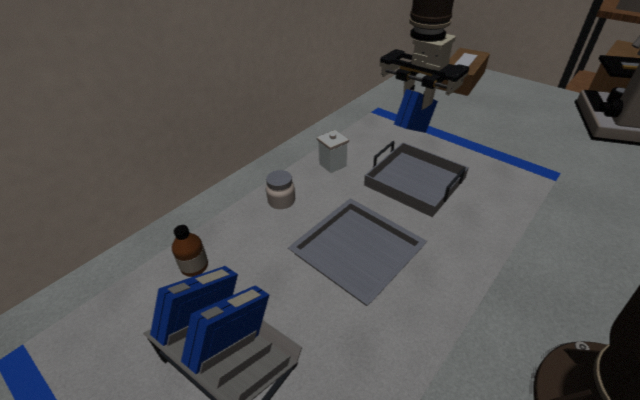

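Held at roughly the 30° tilt. Now I'll lower onto the low corner and swing the tool along +y to pivot the box flat.

carry_out(plan=[[0.2,0.1,-3,0,3],[0.2,0.1,-6,0,3],[0.2,0.1,-8.5,0,3],[0.2,0.1,-9.8,0,3],[0.2,0.1,-10.4,0,3],[0.2,0.6,-10.6,0,3],[0.2,1.1,-10.8,0,3],[0.2,1.6,-11.0,0,3],[0.2,2.1,-11.25,0,3],[0.2,2.5,-11.5,0,3],[0.2,3.0,-11.8,0,3],[0.2,3.4,-12.1,0,3],[0.2,3.8,-12.5,0,3],[0.2,4.2,-12.8,0,3],[0.2,4.6,-13.2,0,3],[0.2,4.9,-13.5,0,3],[0.2,5.2,-13.8,0,3],[0.2,5.2,-13.8,0,3]])

```text
clock: 8.25
position: [0.5877, -0.2905, 0.1256]
ee_rot: [-2.185, -2.246, 0.001]
force: [0.9, 1.1, -0.0]
width: 0.368
```

```bash
cat > fin.py <<'E'
from h import *
import sys
ylo,yhi=float(sys.argv[2]),float(sys.argv[3])
s=arm.observe(); print(s['position'],s['force'],s['width'],s['clock']); im,d=save('side',sys.argv[1])
P=cloud('side',d);hsv=cv2.cvtColor(im,cv2.COLOR_RGB2HSV)
m=((hsv[...,0]>100)&(hsv[...,0]<130)&(hsv[...,1]>140)&(d>0)&(P[...,1]<yhi)&(P[...,1]>ylo)&(P[...,2]>.02)&(P[...,0]>.4)&(P[...,0]<.7)); q=P[m]; print(np.percentile(q,[1,50,99],axis=0).round(3))
for y in np.arange(ylo,yhi,.02):
    t=q[abs(q[:,1]-y)<.006]
    if len(t)>5: print(y.round(2),'ztop',np.percentile(t[:,2],98).round(4),'x',np.percentile(t[:,0],[2,98]).round(3))
ys,xs=np.nonzero(m); x0,y0=max(xs.min()-60,0),max(ys.min()-50,0)
cv2.imwrite(f'pics/{sys.argv[1]}c.png',cv2.resize(im[y0:y0+160,x0:x0+200,::-1],None,fx=3,fy=3))
E
python3 fin.py s3 -.43 -.2
```

```text
[ 0.58771001 -0.2905409   0.1255963 ] [ 0.87268774  1.13767469 -0.02494435] 0.3676584741691472 8.25
[[ 0.526 -0.376  0.021]
 [ 0.573 -0.255  0.061]
 [ 0.604 -0.238  0.425]]
-0.37 ztop 0.0597 x [0.571 0.573]
-0.35 ztop 0.0621 x [0.57  0.572]
-0.33 ztop 0.0416 x [0.57  0.571]
-0.31 ztop 0.1691 x [0.529 0.644]
-0.29 ztop 0.0941 x [0.568 0.605]
-0.27 ztop 0.2331 x [0.556 0.6  ]
-0.25 ztop 0.2129 x [0.558 0.601]
```

View pics/s3c.png

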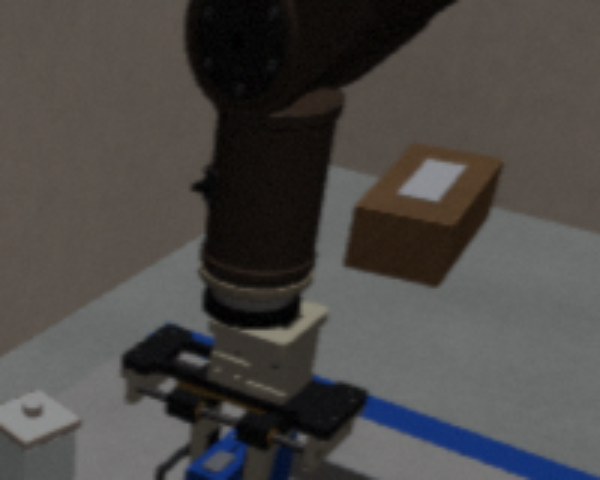

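carry_out(plan=[[0,0,-0.2,0,3],[0,0,-0.3,0,3],[0,0,-0.3,0,3]])

```text
clock: 8.6
position: [0.5877, -0.2891, 0.1233]
ee_rot: [-2.183, -2.245, -0.001]
force: [-1.7, 4.3, 8.3]
width: 0.366
```

```bash
python3 - <<'E'
from h import *
s=arm.observe(); print(s['position'],s['force'],s['ft_torque']); im,d=save('wrist','w2'); P=cloud('wrist',d,s)
hsv=cv2.cvtColor(im,cv2.COLOR_RGB2HSV)
m=((hsv[...,0]>100)&(hsv[...,0]<130)&(hsv[...,1]>140)&(d>0)&(P[...,2]>.01)); q=P[m]
for y in np.arange(-.42,-.2,.02):
    t=q[(abs(q[:,1]-y)<.006)&(q[:,2]<.15)]
    if len(t)>5: print(y.round(2),'ztop',np.percentile(t[:,2],95).round(4),'x',np.percentile(t[:,0],[2,98]).round(3))
E
```

```text
[ 0.58770515 -0.28914603  0.12327402] [-1.65179421  4.33240947  8.32480092] [ 0.78789103  0.49643089 -0.04835002]
-0.3 ztop 0.0904 x [0.572 0.605]
-0.28 ztop 0.0903 x [0.568 0.605]
-0.26 ztop 0.0907 x [0.571 0.603]
-0.24 ztop 0.0901 x [0.571 0.602]
```

View pics/w2.png

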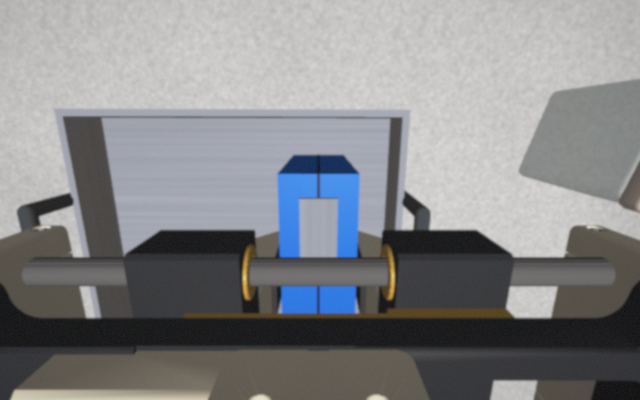

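Box 1 is flat: its spine measures 0.090 m all along, seen at columns 280–358. I'm releasing it with a small opening, then lifting.

carry_out(plan=[[0,0,0.3,0,3.2],[0,0,0.3,0,4.6],[0,0,0.3,0,4.6],[0,0,0.3,0,4.6],[0,0,1.5,0,4.6],[0,0,4,0,4.6],[0,0,8,0,4.6],[0,0,12,0,4.6],[0,4,15,0,5.6],[0,8,17,0,5.6],[0,13,17,0,5.6],[-1,18,17,0,5.6],[-2,23,17,0,5.6],[-3,28,17,0,5.6],[-4,33,17,0.02,5.6],[-5.1,38,17,0.04,5.6],[-5.1,43,17,0.063,5.6],[-5.1,48,17,0.063,5.6],[-5.1,53,17,0.063,5.6],[-5.1,58,17,0.063,5.6]])

```text
clock: 10.65
position: [0.5365, 0.2876, 0.2944]
ee_rot: [-2.113, -2.313, -0.002]
force: [1.3, 0.0, 0.5]
width: 0.608
```

carry_out(plan=[[0,3,0,0,5.6],[0,3,0,0,5.6],[0,3,0,0,5.6]])

```text
clock: 10.95
position: [0.5362, 0.3182, 0.2948]
ee_rot: [-2.111, -2.315, -0.002]
force: [-0.0, 0.1, 0.7]
width: 0.611
```

```bash
python3 - <<'E'
from h import *
z=arm.observe(); print(z['position'],z['force'],z['ee_rot'],z['width'])
im,d=save('top','t2'); P=cloud('top',d); hsv=cv2.cvtColor(im,cv2.COLOR_RGB2HSV)
m=((hsv[...,0]>100)&(hsv[...,0]<130)&(hsv[...,1]>140)&(P[...,1]<-.15)&(P[...,1]>-.45)&(P[...,0]>.4)&(P[...,0]<.7)); q=P[m]; print('box1',cv2.minAreaRect((q[:,:2]*1000).astype(np.float32)),np.percentile(q[:,2],[5,50,95]))
E
```

```text
[0.53618569 0.31821937 0.29482287] [-0.02780455  0.06823398  0.70691969] [-2.11089058e+00 -2.31508235e+00 -1.75335408e-03] 0.6106266369642637
box1 ((586.9216918945312, -309.3471984863281), (33.82445526123047, 140.42251586914062), 2.2380878925323486) [0.08193153 0.09012205 0.09328163]
```

Box 1 stands at (0.587, −0.309), which is within limits. Next is box 2.

carry_out(plan=[[0,-0.8,-3,0,5.6],[0,-0.8,-6,0,5.6],[0,-0.8,-9,0,5.6],[0,-0.8,-11,0,5.6],[0,-0.8,-11.9,0,5.6],[0,-0.8,-11.9,0,5.6],[0,-0.8,-11.9,0,3],[0,-0.8,-11.9,0,3],[0,-0.8,-11.9,0,3],[0,-0.8,-11.9,0,3],[0,-0.8,-11.9,0,3],[0,-0.8,-11.9,0,3]], squeeze=25)

```text
clock: 12.2
position: [0.537, 0.3091, 0.1767]
ee_rot: [-2.114, -2.314, -0.003]
force: [-1.2, -0.9, 5.9]
width: 0.366
```

carry_out(plan=[[0,0,1,0,3],[0,0,2,0,3],[0,0,4,0,3],[0,0,6,0,3],[0,0,8,0,3],[0,0,10,0,3],[0,0,12,0,3],[0,0,12,0,3],[0,0,12,0,3],[0,0,12,0,3],[0,0,12,0,3]])

```text
clock: 13.3
position: [0.5366, 0.3086, 0.2954]
ee_rot: [-2.114, -2.313, 0.0]
force: [-1.1, -0.3, -3.8]
width: 0.369
```

Box 2 shows about −4.2 N, so it is full: flat tray.

carry_out(plan=[[0,-1,0,0,3],[0,-3,0,0,3],[0,-6,0,0,3],[0,-10,0,0,3],[-1,-14,0,-0.04,3],[-3,-18,0,-0.08,3],[-5,-22,0,-0.12,3],[-6.9,-26,0,-0.12,3],[-6.9,-30,0,-0.12,3],[-6.9,-33.5,0,-0.12,3],[-6.9,-35.4,-1,-0.12,3],[-6.9,-35.4,-4,-0.12,3],[-6.9,-35.4,-7,-0.12,3],[-6.9,-35.4,-9,-0.12,3],[-6.9,-35.4,-9,-0.12,3],[-6.9,-35.4,-9,-0.12,3],[-6.9,-35.4,-9,-0.12,3]])

```text
clock: 15.0
position: [0.4683, -0.0454, 0.2066]
ee_rot: [-2.25, -2.183, -0.002]
force: [0.1, 0.5, -4.5]
width: 0.372
```

```bash
python3 fin.py s4 -.15 .12
```

```text
[ 0.46833024 -0.04540732  0.20658836] [ 0.08941886  0.4664094  -4.50182597] 0.37153230143244814 15.0
[[ 0.442 -0.109  0.066]
 [ 0.453 -0.003  0.143]
 [ 0.485  0.035  0.316]]
-0.11 ztop 0.1296 x [0.448 0.45 ]
-0.09 ztop 0.1365 x [0.448 0.45 ]
-0.07 ztop 0.1162 x [0.449 0.45 ]
-0.05 ztop 0.1713 x [0.449 0.484]
-0.03 ztop 0.1822 x [0.45  0.481]
-0.01 ztop 0.3164 x [0.438 0.5  ]
0.01 ztop 0.2818 x [0.451 0.484]
0.03 ztop 0.1419 x [0.453 0.485]
```

View pics/s4.png

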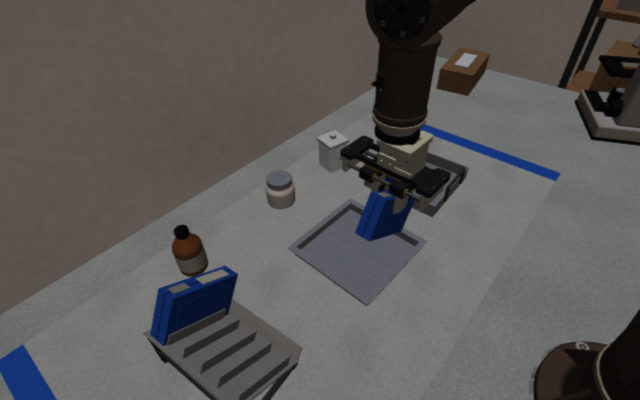

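carry_out(plan=[[0,0,-2,0,3],[0,0,-3.5,0,3],[0,0,-4.3,0,3],[0,0,-4.8,0,3],[0,0.5,-5.0,0,3],[0,1.0,-5.2,0,3],[0,1.5,-5.4,0,3],[0,2.0,-5.65,0,3],[0,2.4,-5.9,0,3],[0,2.9,-6.2,0,3],[0,3.3,-6.5,0,3],[0,3.7,-6.9,0,3],[0,4.1,-7.2,0,3],[0,4.5,-7.6,0,3],[0,4.8,-7.9,0,3],[0,5.1,-8.2,0,3],[0,5.1,-8.4,0,3],[0,5.1,-8.4,0,3]])

```text
clock: 16.85
position: [0.4685, 0.0053, 0.1238]
ee_rot: [-2.251, -2.184, -0.002]
force: [-5.4, -3.9, 23.7]
width: 0.368
```

```bash
cat > wr.py <<'E'
from h import *
s=arm.observe(); print(s['position'],s['force'],s['ft_torque']); im,d=save('wrist','w3'); P=cloud('wrist',d,s)
hsv=cv2.cvtColor(im,cv2.COLOR_RGB2HSV)
m=((hsv[...,0]>100)&(hsv[...,0]<130)&(hsv[...,1]>140)&(d>0)&(P[...,2]>.01)&(abs(P[...,0]-s['position'][0])<.03)); q=P[m]
for y in s['position'][1]+np.arange(-.1,.12,.02):
    t=q[(abs(q[:,1]-y)<.006)&(q[:,2]<.15)]
    if len(t)>5: print(y.round(3),'ztop',np.percentile(t[:,2],95).round(4),'x',np.percentile(t[:,0],[2,98]).round(3))
E
python3 wr.py
```

```text
[0.46849561 0.0053467  0.12382279] [-5.37320906 -3.88491115 23.74098459] [-0.86691268  0.87607715  0.29088147]
-0.015 ztop 0.0902 x [0.452 0.485]
0.005 ztop 0.0935 x [0.452 0.486]
0.025 ztop 0.0903 x [0.453 0.486]
0.045 ztop 0.0903 x [0.454 0.486]
```

Flat at 0.090 m. I'm easing off the pressure, releasing, and heading to box 3.

carry_out(plan=[[0,0,0.2,0,3],[0,0,0.2,0,4.6],[0,0,0.2,0,4.6],[0,0,0.2,0,4.6],[0,0,0.2,0,4.6],[0,0,1.5,0,4.6],[0,0,4,0,4.6],[0,0,8,0,4.6],[0,0,12,0,4.6],[2,3,15,0,5.6],[5,7,17,0.04,5.6],[8,11,17,0.08,5.6],[11,15,17,0.12,5.6],[14.3,19,17,0.12,5.6],[14.3,23.5,17,0.12,5.6],[14.3,28,17,0.12,5.6],[14.3,31.2,17,0.12,5.6],[14.3,31.2,17,0.12,5.6],[14.3,31.2,17,0.12,5.6]])

```text
clock: 18.8
position: [0.611, 0.3182, 0.2931]
ee_rot: [-2.114, -2.317, -0.0]
force: [0.3, -0.5, 0.7]
width: 0.61
```

```bash
python3 - <<'E'
from h import *
s=arm.observe(); print(s['position'],s['force'],s['ee_rot'])
im,d=save('top','t3'); P=cloud('top',d); hsv=cv2.cvtColor(im,cv2.COLOR_RGB2HSV)
b=((hsv[...,0]>100)&(hsv[...,0]<130)&(hsv[...,1]>140))
m=b&(P[...,1]<.12)&(P[...,1]>-.15)&(P[...,0]>.4)&(P[...,0]<.7); q=P[m]; print('box2',cv2.minAreaRect((q[:,:2]*1000).astype(np.float32)),np.percentile(q[:,2],[5,50,95]))
im,d=save('wrist','w4'); P=cloud('wrist',d,s); hsv=cv2.cvtColor(im,cv2.COLOR_RGB2HSV)
b=((hsv[...,0]>100)&(hsv[...,0]<130)&(hsv[...,1]>140)); q=P[b&(d>0)]
for y in(.28,.3,.32):
    t=q[(abs(q[:,1]-y)<.005)&(abs(q[:,0]-.612)<.035)&(q[:,2]>.08)]
    if len(t)>10: zt=np.percentile(t[:,2],90); t=t[t[:,2]>zt-.008]; print(y,np.percentile(t[:,0],[2,98]).round(4),zt)
E
```

```text
[0.61100501 0.3181717  0.2931231 ] [ 0.32848358 -0.4640706   0.67704857] [-2.11376310e+00 -2.31699210e+00 -2.34936984e-05]
box2 ((500.896484375, -14.697319030761719), (138.0124053955078, 98.78217315673828), 88.63542175292969) [0.08634734 0.09047897 1.08886157]
0.28 [0.5994 0.6312] 0.12204028034395922
0.3 [0.5973 0.6291] 0.13335245622828928
0.32 [0.5951 0.6276] 0.1449502130081033
```

carry_out(plan=[[0,0,-3,0,5.6],[0,0,-6,0,5.6],[0,0,-9,0,5.6],[0,0,-11,0,5.6],[0,0,-11.7,0,5.6],[0,0,-11.7,0,5.6],[0,0,-11.7,0,3],[0,0,-11.7,0,3],[0,0,-11.7,0,3],[0,0,-11.7,0,3],[0,0,-11.7,0,3],[0,0,-11.7,0,3]])

```text
clock: 20.1
position: [0.6123, 0.3161, 0.1776]
ee_rot: [-2.119, -2.315, -0.002]
force: [-0.9, -0.9, 5.3]
width: 0.367
```

carry_out(plan=[[0,0,1,0,3],[0,0,2,0,3],[0,0,4,0,3],[0,0,6,0,3],[0,0,8,0,3],[0,0,10,0,3],[0,0,12,0,3],[0,0,12,0,3],[0,0,12,0,3],[0,0,12,0,3],[0,0,12,0,3]])

```text
clock: 21.2
position: [0.6119, 0.3157, 0.2961]
ee_rot: [-2.118, -2.314, 0.002]
force: [0.5, -1.0, -4.8]
width: 0.37
```

Box 3 shows about −4.8 N, also full, so it goes on the far side of the flat tray.

carry_out(plan=[[0,-1,0,0,3],[0,-3,0,0,3],[0,-6,0,0,3],[0,-10,0,0,3],[-1,-14,0,-0.04,3],[-2,-18,0,-0.08,3],[-3.5,-22,0,-0.12,3],[-5.2,-26,0,-0.12,3],[-5.2,-30,0,-0.12,3],[-5.2,-34,0,-0.12,3],[-5.2,-36.1,-1,-0.12,3],[-5.2,-36.1,-4,-0.12,3],[-5.2,-36.1,-7,-0.12,3],[-5.2,-36.1,-9,-0.12,3],[-5.2,-36.1,-9,-0.12,3],[-5.2,-36.1,-9,-0.12,3],[-5.2,-36.1,-9,-0.12,3]])

```text
clock: 22.9
position: [0.5606, -0.0454, 0.2075]
ee_rot: [-2.255, -2.184, -0.001]
force: [0.5, -0.2, -5.1]
width: 0.37
```

```bash
python3 fin.py s5 -.15 .12
```

```text
[ 0.56062909 -0.04535501  0.20745429] [ 0.51999211 -0.19405322 -5.13046419] 0.3703653352303368 22.9
[[ 0.448 -0.097  0.023]
 [ 0.54  -0.002  0.091]
 [ 0.576  0.057  0.244]]
-0.11 ztop 0.1094 x [0.54  0.542]
-0.09 ztop 0.145 x [0.476 0.543]
-0.07 ztop 0.1283 x [0.447 0.543]
-0.05 ztop 0.1734 x [0.447 0.577]
-0.03 ztop 0.1826 x [0.448 0.547]
-0.01 ztop 0.2195 x [0.449 0.574]
0.01 ztop 0.1745 x [0.449 0.576]
0.03 ztop 0.1402 x [0.45  0.576]
0.05 ztop 0.0916 x [0.451 0.483]
```

Same pose as before (spine height 0.173 at y = −0.05). Contact is due at dz ≈ −4.7.

carry_out(plan=[[0,0,-2,0,3],[0,0,-3.5,0,3],[0,0,-4.2,0,3],[0,0,-4.7,0,3],[0,0.5,-4.9,0,3],[0,1.0,-5.1,0,3],[0,1.5,-5.3,0,3],[0,2.0,-5.55,0,3],[0,2.4,-5.8,0,3],[0,2.9,-6.1,0,3],[0,3.3,-6.4,0,3],[0,3.7,-6.8,0,3],[0,4.1,-7.1,0,3],[0,4.5,-7.5,0,3],[0,4.8,-7.8,0,3],[0,5.1,-8.1,0,3],[0,5.1,-8.3,0,3],[0,5.1,-8.3,0,3]])

```text
clock: 24.75
position: [0.5609, 0.0057, 0.1263]
ee_rot: [-2.256, -2.185, -0.001]
force: [-4.7, -3.4, 23.6]
width: 0.371
```

```bash
python3 wr.py
```

```text
[0.56089271 0.00565454 0.12633078] [-4.68242616 -3.37161262 23.55237652] [-0.69400055  1.11787849  0.24305965]
-0.014 ztop 0.0902 x [0.545 0.577]
0.006 ztop 0.0969 x [0.544 0.578]
0.026 ztop 0.0902 x [0.545 0.578]
0.046 ztop 0.0903 x [0.546 0.578]
```

carry_out(plan=[[0,0,0.2,0,3],[0,0,0.2,0,4.6],[0,0,0.2,0,4.6],[0,0,0.2,0,4.6],[0,0,0.2,0,4.6],[0,0,1.5,0,4.6],[0,0,4,0,4.6],[0,0,8,0,4.6],[0,0,12,0,4.6],[0,4,15,0,4.6],[0,8,18,0,4.6],[0,12,18,0,4.6],[0,16,18,0,4.6],[0,20,18,0,4.6],[0,24,18,0,4.6],[0,24,18,0,4.6],[0,24,18,0,4.6],[0,24,18,0,4.6]])

```text
clock: 26.6
position: [0.5611, 0.2445, 0.3067]
ee_rot: [-2.258, -2.184, -0.001]
force: [0.8, 0.2, 0.0]
width: 0.501
```

```bash
python3 - <<'E'
from h import *
print(arm.observe()['position'],arm.observe()['force'])
im,d=save('top','t4'); P=cloud('top',d); hsv=cv2.cvtColor(im,cv2.COLOR_RGB2HSV)
b=((hsv[...,0]>100)&(hsv[...,0]<130)&(hsv[...,1]>140)&(P[...,2]>.06)&(P[...,2]<.12)&(P[...,1]<.12)&(P[...,1]>-.45)).astype(np.uint8)
b=cv2.morphologyEx(b,cv2.MORPH_CLOSE,np.ones((3,25)))
n,l,st,_=cv2.connectedComponentsWithStats(b)
for i in range(1,n):
    if st[i,4]>100:
        q=P[l==i]; q=q[abs(q[:,2]-.09)<.03]; print(np.round(cv2.minAreaRect((q[:,:2]*1000).astype(np.float32))[:2],0).tolist(),'z',np.percentile(q[:,2],[5,50,95]).round(4),'slopes',np.linalg.lstsq(np.c_[q[:,:2],np.ones(len(q))],q[:,2],rcond=None)[0][:2].round(3))
save('side','s6')
E
```

```text
[0.56111471 0.24445591 0.30670496] [0.79804106 0.21697383 0.01541697]
[[587.0, -309.0], [34.0, 141.0]] z [0.0862 0.0904 0.0936] slopes [0.069 0.012]
[[560.0, -15.0], [137.0, 32.0]] z [0.0875 0.0903 0.0934] slopes [0.019 0.009]
[[469.0, -14.0], [138.0, 34.0]] z [0.086  0.0904 0.0939] slopes [-0.077  0.01 ]
```

View pics/s6.png

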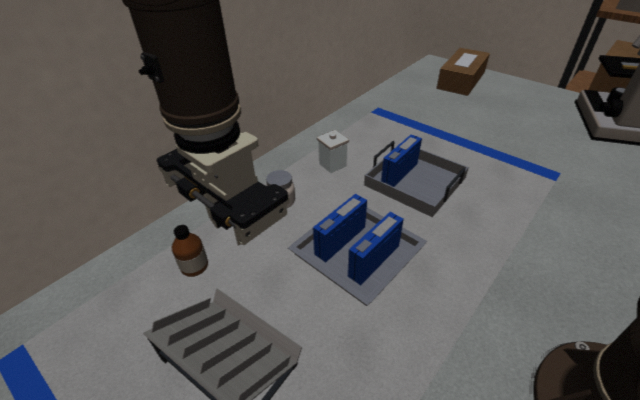

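All three boxes stand upright: two in the flat tray around (340,227) and (376,247), one in the hoop tray at (402,160). The bystanders haven't moved and the arm is clear.

```bash
python3 -c "
from cell import arm
print(arm.sign_off())"
```

```text
the job is handed in; nothing more can be done
None
```

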